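# Set a stop collar with the slotted gauge

## Task

Set the stop collar on the threaded post to gauge height: slide the slotted gauge flat along the stand's foot, between the guide ribs and under the collar, until its slot is fully home on the post, let go of it, and then spin the knurled collar down until it lightly but definitely nips the gauge, finger-tight and no more, and let go of it. Then draw the gauge straight out without turning the collar back, and lay it flat on the counter clear of the stand. Leave the jigger, the spice jar and the mug where they stand.

Things in the scene. Friction and masses are not known exactly. Their poses are not given: they have to be found in the camera images.
- stand: Stop stand, screwed to the counter: dark steel foot plate 120 x 76 x 8 mm (stand x -70 to +50, y -38 to +38 mm). Origin on the post's axis at counter level; z up. The threaded post, 12 mm thick, rises at the origin to 77 mm above the counter. The gauge goes in from the -x side, travelling towards stand +x.
- post_foot (a point): Point on the post's axis on the top face of the foot plate (8 mm above the counter).
- rib_mouth (a point): Mouth of the guide channel: stand x = -66 mm, y = 0, on the foot's top face. Two steel ribs, 5 mm thick and 8 mm high above the foot, run along stand x from -54 to -22 mm with a channel 45 mm wide between them; short flared ends widen it to about 57 mm at the mouth.
- collar_under (a point): Nominal centre of the collar's underside, on the post's axis (the ring that touches the gauge may lie up to 0.6 mm higher or lower, so feel for the nip). Right-hand fast thread: turned clockwise seen from above it goes down, 30 mm a full turn (4.8 mm per rad). It starts 4 to 9 mm above gauge height, turns with about 0.05 N m of friction and stays where it is left.
- collar_top (a point): Centre of the top face of the knurled aluminium collar, 40 mm in diameter, 22 mm high; the post stands up through it. Its lowest 3.5 mm are a 37 mm pressure ring, stiffly sprung, 60 N per mm: a good finger-tight nip is 5 to 15 N. While the nip builds, a gripper that follows the collar down feels roughly 0.01 N m more moment (turning it back) and 0.4 N more upward push per newton.
- gauge: Slotted gauge, a loose aluminium bar 150 mm long, 20 mm thick, 0.16 kg, lying flat. Origin: centre of its underside; x along its length, z up. Head x +4 to +75 mm, 40 mm wide, with a 16 mm wide slot through it, open at the +x end, ending at x = +38 mm; handle x -75 to +4 mm, 26 mm wide. Its 20 mm thickness is the height of the collar's underside above the foot to be set.
- gauge_seat (a point): Point on the gauge's underside at gauge x = +44 mm, on its centre line; it lies on post_foot when the gauge is fully home (slot end touching the post) on the foot.
- gauge_grip (a point): Point in the handle at gauge x = -30 mm, y = 0, mid-thickness (10 mm above its underside): a good place to grip it across its 26 mm width.
- jigger: Steel double-cone jigger, 45 mm diameter, 82 mm high, a bystander behind the work. Origin: centre of its underside.
- spice_jar: Spice jar, 44 mm diameter, 98 mm high, a bystander behind the work. Origin: centre of its underside.
- mug: Small mug with handle, 63 x 88 x 49 mm, a bystander behind the work. Origin: centre of its underside.
Things that resemble listed ones, but are neither listed nor needed, are in the scene too. Several things have the shape of the gauge; the one meant has the colours described above.

How it is judged (in metres and radians):
On the way, in this order (a step that is already met when the one before it is completed fails the run):
1. the gauge lies on the foot, home on the post under the collar, let go (horizontal distance between gauge_seat and post_foot below 0.005 m and z of gauge_seat in the frame of post_foot below 0.002 m and angle between gauge's own z axis and vertical below 0.05 rad and contact force between the fingers and gauge below 0.1 N), for 0.2 s.
2. the collar nips the gauge with at least 3 N, the gauge still home on the foot (contact force between stop_collar and gauge above 3 N and contact force between the arm and gauge below 0.1 N and contact force between the fingers and stop_collar below 0.1 N and horizontal distance between gauge_seat and post_foot below 0.006 m and angle between gauge's own z axis and vertical below 0.05 rad), for 0.2 s.
At the end, for the whole second after the job is handed in: The collar's underside stands 18.8 to 21 mm above the foot plate, and the gauge lies flat on the counter (tilt under 0.05 rad, underside within 3 mm of it), at rest, not touching the stand, its seat point more than 70 mm from the post (z of collar_under in the frame of post_foot between 0.0188 and 0.021 m and height (world z) of gauge below 0.003 m and angle between gauge's own z axis and vertical below 0.05 rad and contact force between gauge and stand below 0.05 N and horizontal distance between gauge_seat and post_foot above 0.07 m and linear speed of gauge below 0.01 m/s).
It fails at once if the collar is forced down on the gauge with more than 20 N (contact force between stop_collar and gauge above 20 N).
It fails at once if the jigger is moved or tipped (distance of jigger from where it was at the start of the episode above 0.02 m or angle between jigger's own z axis and vertical above 0.3 rad).
It fails at once if the spice jar is moved or tipped (distance of spice_jar from where it was at the start of the episode above 0.02 m or angle between spice_jar's own z axis and vertical above 0.3 rad).
It fails at once if the mug is moved or tipped (distance of mug from where it was at the start of the episode above 0.02 m or angle between mug's own z axis and vertical above 0.3 rad).
It also fails if it takes over 72 s, if anything falls off the work surface, if the arm or the gripper's body presses on something with over 40 N, if the wrist force passes 120 N, or if a joint passes its speed limit or range.

## Robot

A 6-joint arm with a two-finger parallel gripper is mounted at the origin on a cart in front of the work surface, level with it; the furniture and walls round the work are solid. World frame = base frame: x ahead of the robot, y to its left, z up, the work surface at z = 0. Lengths are in m, angles in degrees, forces in N, time in s.
With the tool pointing down it reaches from about 0.35 to 0.975 m from the base axis. Payload 4.9 kg.
Tool frame: the origin (TCP) lies midway between the tips of the shut fingers; the grasp point (between the pads) lies 19 mm behind it; z points along the fingers, y is the line along which they close (so a half turn about z gives the same grasp; the last joint's range is limited). The gripper opens to 85 mm and grips with 20 to 120 N. Pads are 22 mm wide; open, the fingers measure 114 mm over their backs; the gripper's body (76 mm by 85 mm) begins 54 mm behind the grasp point. The pads swing forward as they close: fully open they stand 13 mm farther back than shut.
Start: joints at [69.786, 3.019, 92.412, -0, 84.569, -6.818], TCP at [0.145, 0.608, 0.231] pointing down, gripper open.
Joint ranges: [-172.51, 172.51], [-57.92, 126.97], [3.15, 148.05], [-58.71, 238.71], [5.1, 150.11], [-179.66, 179.66]. Speed limits (degrees/s): [147.25, 147.25, 180, 180, 180, 180].

## Interface

Orientations are given as a 3x3 rotation matrix whose columns are the frame's x, y, z axes.
In Python, from rig import arm gives the robot as it stands. The module is installed in compiled form; this text tells all that it offers.
- The arm moves only by the tool jog_arm, never from a script. Its argument "steps" is a list that holds one entry, the list of rows, each a list of 7 numbers: the shift along the world's x, y, z in cm, then the turn, a rotation vector about the world's x, y, z in rad, then the opening, from 0 (shut) to 1 (fully open). A call has 1 to 5 rows; each row is the pose to reach, as a shift and turn from the pose commanded when the call began; what a row does not reach only later rows make up. A row lasts 1/8 s, in which the tool goes at most 62.5 mm and 10.7 degrees, less where a joint would pass 70% of its speed; a pose out of reach is approached as far as the arm can. A call with a gripper value outside its range is refused whole. The fingers move at their own pace and stop on an object; the grip force is fixed at half the most. Time passes only in rows, so rows that repeat a pose let the fingers close. It gives the time, the measured TCP pose, the force, the opening and the grip force at its end, in the units of the state.
- arm.read_state(): the state, without advancing time (a new reading comes with each control period).
- arm.capture(name): name is "scene" or "side" or "wrist"; returns a dict with "pixels" (420x560x3 uint8, blue, green, red), "depth" (420x560 float32, m along the optical axis (not along the pixel's ray), 0 where there is no reading), "camera_matrix" (3x3 intrinsics, pixels), "xyz" and "orientation" of the camera in the world. Camera axes: x right, y down, z forward; pixel columns grow to the right and rows downward; lengths in m; the calibration is good to about 2 mm. A picture is of the moment at which its call begins.
- arm.finish_job(): hands the job in; it is judged then, once.
The state is a dict: "clock": time; "q": joint angles; "qd": joint speeds; "tau": joint torques, N m; "eef_pos": TCP position; "ee_rot": TCP orientation; "contact_force": force on the tool from outside, world axes, zero at the start; "wrist_torque": the same for the moment, N m; "width": opening from 0.0 (shut) to 1.0 (fully open); "grasp_force": force on a finger pad.
Only numpy, scipy, OpenCV 4.12 (cv2) and the standard library are available. Lean on these libraries where they do the work, as an engineer would, in place of code of your own. Each camera call takes 0.05 s, during which the arm holds its last target. There are 200 camera calls.

## Working session

There is one attempt and no reset: what is moved stays moved. The work goes in short steps, Python scripts to look and compute and a tool call to move; the robot and the scene stay as the last step left them, time stands still between calls to the robot, and variables do not carry over. Pictures are saved under pics/ and viewed, at most 10 in all, crops included, and the job is handed in when it is done.

Besides the shell and the picture viewer there is one more tool, called after "Call:" as name(argument=value, ...), one argument or row to a line, values as JSON. jog_arm: Moves the arm, as the interface text tells. Its arguments: {"type":"object","properties":{"steps":{"type":"array"}},"required":["steps"]}

```bash
mkdir -p pics; cat > h.py <<'E'
import numpy as np, cv2
from rig import arm
def cap(n):
    c=arm.capture(n); np.savez(f'{n}.npz',**c); return c
def ray(c,u,v,z):
    K=np.array(c['camera_matrix']);R=np.array(c['orientation']);p=np.array(c['xyz'])
    d=R@np.linalg.inv(K)@np.array([u,v,1.]); return p+d*(z-p[2])/d[2]
def cloud(c):
    K=np.array(c['camera_matrix']);R=np.array(c['orientation']);p=np.array(c['xyz'])
    d=c['depth'];v,u=np.mgrid[:d.shape[0],:d.shape[1]]
    P=np.stack([(u-K[0,2])/K[0,0]*d,(v-K[1,2])/K[1,1]*d,d],-1)
    return P@R.T+p
E
python3 - <<'E'
from h import *
for n in ['scene','wrist']:
    c=cap(n); cv2.imwrite(f'pics/{n}0.png',c['pixels']); print(n,c['xyz'],np.round(c['orientation'],3).tolist(),c['camera_matrix'])
print(arm.read_state())
E
```

```text
scene [0.23157739 0.73617557 0.53741151] [[-0.904, -0.206, 0.374], [-0.427, 0.431, -0.795], [0.003, -0.879, -0.478]] [[419.49732982   0.         284.78532884]
 [  0.         419.49732982 211.75107918]
 [  0.           0.           1.        ]]
wrist [0.06580234 0.62613358 0.37265694] [[0.231, 0.923, 0.306], [0.973, -0.219, -0.075], [-0.003, 0.316, -0.949]] [[337.58743922   0.         280.9943511 ]
 [  0.         337.58743922 205.33356122]
 [  0.           0.           1.        ]]
{'clock': 0.1, 'q': array([ 6.97827148e+01,  3.05271159e+00,  9.24857866e+01, -6.83266055e-04,
        8.45701315e+01, -6.81619923e+00]), 'qd': array([-0.05584826,  0.00687317, -0.1495669 , -0.06054714,  0.08789617,
       -0.03287884]), 'tau': array([-3.66280110e-04, -3.94900203e+01, -3.71363604e+01, -1.60820387e-04,
        3.88554996e-03,  4.25832255e-06]), 'eef_pos': array([0.14463306, 0.60743656, 0.23017796]), 'ee_rot': array([[-9.72771681e-01,  2.31764626e-01, -6.44062921e-04],
       [ 2.31765423e-01,  9.72770070e-01, -1.78323639e-03],
       [ 2.13234019e-04, -1.88395337e-03, -9.99998203e-01]]), 'contact_force': array([-0.55221205, -0.2152796 ,  0.52905738]), 'wrist_torque': array([-0.03987578,  0.03901521,  0.00171551]), 'grasp_force': 0.0, 'width': 0.9984806510450299}
```

View pics/scene0.png

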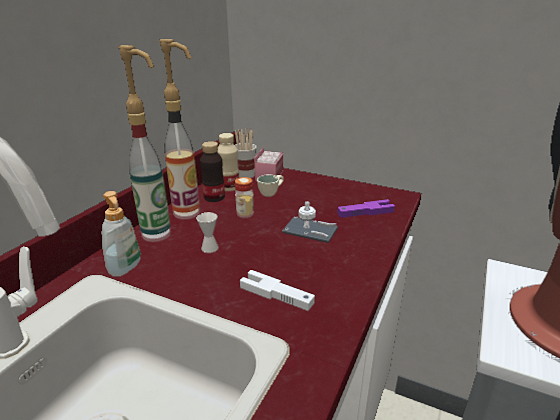

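View pics/wrist0.png

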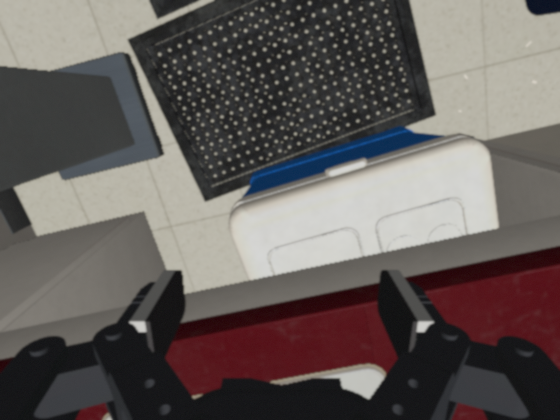

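```bash
python3 - <<'E'
from h import *
c=dict(np.load('scene.npz'));P=cloud(c)
for n,(u,v) in dict(greyL=(247,275),greyR=(308,300),purpleL=(342,212),purpleR=(390,207),collar=(307,212),foot=(292,232),footR=(335,232),jig=(209,240),jar=(245,205),mug=(268,185)).items(): print(n,P[v,u].round(3))
s=cap('side');cv2.imwrite('pics/side0.png',s['pixels']);print(s['xyz'])
a=cv2.resize(c['pixels'][170:315,220:420],None,fx=4,fy=4,interpolation=cv2.INTER_CUBIC);cv2.imwrite('pics/crop0.png',a)
E
```

```text
greyL [0.604 0.128 0.001]
greyR [0.451 0.167 0.019]
purpleL [ 0.504 -0.191  0.018]
purpleR [ 0.398 -0.274  0.017]
collar [ 0.559 -0.085  0.057]
foot [ 0.586 -0.058  0.009]
footR [ 0.496 -0.117  0.   ]
jig [0.727 0.083 0.028]
jar [ 0.73  -0.084  0.038]
mug [ 0.729 -0.21   0.042]
[0.51621188 0.58507835 0.61205167]
```

View pics/side0.png

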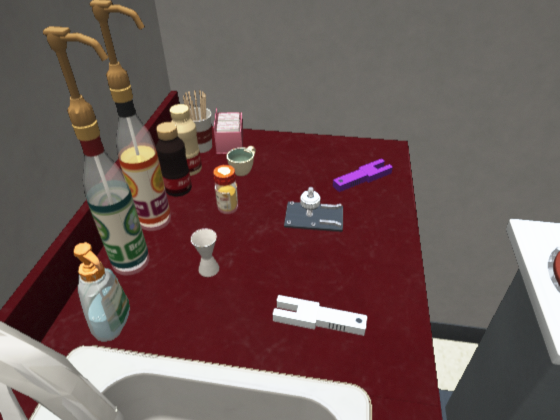

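View pics/crop0.png

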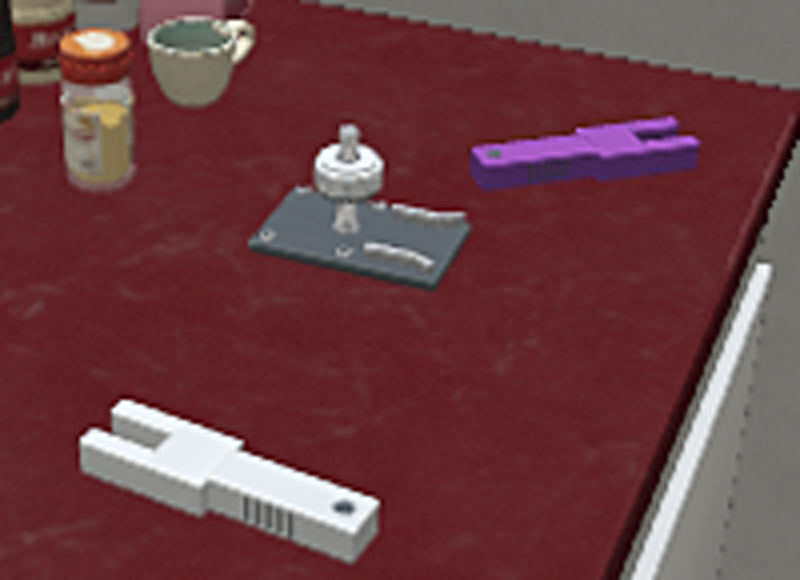

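```bash
cat >> h.py <<'E'
def axis(P,m):
    """centroid and principal axis of the top-view footprint of masked points (2 mm grid)"""
    q=np.unique((P[m][:,:2]/.002).round().astype(int),axis=0)*.002
    c=q.mean(0);w,V=np.linalg.eigh(np.cov(q.T));a=V[:,1];a=a*np.sign(a[0])
    t=(q-c)@a;n=(q-c)@np.array([-a[1],a[0]])
    return c,a,(t.min(),t.max()),(n.min(),n.max()),len(q)
E
python3 - <<'E'
from h import *
for n in ['side','scene']:
    c=dict(np.load(n+'.npz'));P=cloud(c);hsv=cv2.cvtColor(c['pixels'],cv2.COLOR_BGR2HSV)
    x,y,z=P[...,0],P[...,1],P[...,2]
    m=(x>.4)&(x<.66)&(y>.05)&(y<.25)&(z>.016)&(z<.026)&(hsv[...,1]<60)
    r=axis(P,m);print(n,'gauge',*[np.round(i,4) for i in r[:4]],r[4],np.degrees(np.arctan2(r[1][1],r[1][0])))
    f=(x>.42)&(x<.66)&(y>-.17)&(y<0)&(z>.004)&(z<.012)&(hsv[...,0]>85)&(hsv[...,0]<130)&(hsv[...,2]<130)
    q=np.float32([ray(c,u,v,.008)[:2] for v,u in np.argwhere(f)]) 
    rr=cv2.minAreaRect(q);print('foot',rr)
    k=(x>.45)&(x<.65)&(y>-.17)&(y<0)&(z>.045)
    print('collar',np.median(P[k],0),P[k].max(0))
    Q=P[k];t=Q[:,2]<.065; h=np.histogram(Q[:,2],np.arange(.04,.09,.003));print(h[0])
E
```

```text
side gauge [0.5212 0.1552] [ 0.9973 -0.0733] [-0.0764  0.074 ] [-0.0229  0.0205] 982 -4.206088888810515
foot ((0.5534891486167908, -0.09792431443929672), (0.11810322850942612, 0.07581785321235657), 2.325716972351074)
collar [ 0.56278959 -0.09156604  0.05845445] [ 0.5832805  -0.07644319  0.07898462]
[  0   8  23  18  38  48 103   8   7   5  11   4  17   0   0   0]
scene gauge [0.5222 0.1569] [ 0.997  -0.0772] [-0.0756  0.0753] [-0.022   0.0203] 694 -4.429652710863776
foot ((0.5538491606712341, -0.09283530712127686), (0.11888591945171356, 0.0810711681842804), 2.1601486206054688)
collar [ 0.56263475 -0.09066625  0.05732141] [ 0.58487593 -0.07705554  0.07811108]
[ 0 10 15 19 28 38 44  5  2  5  6  3  8  0  0  0]
```

Two things have the gauge's shape: the purple one at scene (366,208) and the bright aluminium one at (278,290). The aluminium one fits the description, and the crop confirms it. The stand is at scene (310,225), and its ribs open toward the robot. I'll go above the gauge's handle now.

Call:
jog_arm(
  steps=[
    [[6,-6,0,0,0,0.08,1],[10,-12,-1,0,0,0.16,1],[13,-17,-2,0,0,0.16,1],[17,-22,-3,0,0,0.16,1],[20.5,-27.5,-4,0,0,0.16,1]],
  ],
)

```text
clock: 0.78
eef_pos: [0.3317, 0.3594, 0.1961]
ee_rot: [[-0.997, 0.073, 0.0], [0.073, 0.997, 0.0], [-0.0, 0.0, -1.0]]
contact_force: [1.0, -0.1, -0.5]
width: 0.997
grasp_force: 0.0
```

Call:
jog_arm(
  steps=[
    [[4,-5,-1,0,0,0,0.7],[8,-10,-2,0,0,0,0.6],[12.6,-17.3,-3,0,0,0,0.6],[12.6,-17.3,-4,0,0,0,0.6],[12.6,-17.3,-4,0,0,0,0.6]],
  ],
)

```text
clock: 1.4
eef_pos: [0.4567, 0.1864, 0.155]
ee_rot: [[-0.997, 0.077, -0.003], [0.077, 0.997, -0.001], [0.003, -0.001, -1.0]]
contact_force: [-0.1, -0.2, 0.1]
width: 0.6
grasp_force: 0.0
```

```bash
cat >> h.py <<'E'
def st():
    s=arm.read_state();R=s['ee_rot']
    print('t',round(s['clock'],2),'tcp',s['eef_pos'].round(4),'toolx',round(np.degrees(np.arctan2(R[1,0],R[0,0])),2),'z',R[:,2].round(3),'F',s['contact_force'].round(2),'M',s['wrist_torque'].round(3),'w',round(s['width'],3),'g',round(s['grasp_force'],1),'q6',s['q'][5].round(1))
E
python3 - <<'E'
from h import *
st();c=cap('wrist');P=cloud(c);hsv=cv2.cvtColor(c['pixels'],cv2.COLOR_BGR2HSV)
x,y,z=P[...,0],P[...,1],P[...,2]
m=(x>.42)&(x<.62)&(y>.08)&(y<.24)&(z>.016)&(z<.026)&(hsv[...,1]<60)
r=axis(P,m);print('gauge',*[np.round(i,4) for i in r[:4]],r[4],np.degrees(np.arctan2(r[1][1],r[1][0])),np.median(z[m]))
cv2.imwrite('pics/w1.png',c['pixels'])
E
```

```text
t 1.4 tcp [0.4567 0.1864 0.155 ] toolx 175.56 z [-0.003 -0.001 -1.   ] F [-0.1  -0.17  0.14] M [0.052 0.006 0.031] w 0.6 g 0.0 q6 -72.0
gauge [0.522  0.1536] [ 0.9965 -0.0832] [-0.0774  0.0739] [-0.0207  0.0205] 1142 -4.771099710601959 0.020004857681362898
```

View pics/w1.png

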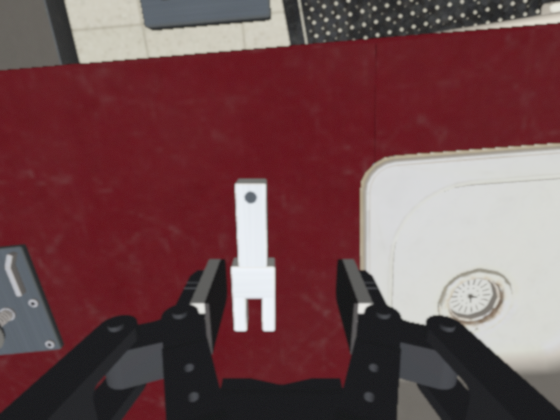

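The wrist view shows the gauge at (253,255), handle end toward the robot, and the stand at the left edge. Going down over the handle.

Call:
jog_arm(
  steps=[
    [[1.9,-2.9,-3,0,0,0,0.6],[1.9,-2.9,-8,0,0,0,0.6],[1.9,-2.9,-13,0,0,0,0.6],[1.9,-2.9,-15,0,0,0,0.5],[1.9,-2.9,-15.3,0,0,0,0.5]],
  ],
)

```text
clock: 2.08
eef_pos: [0.4741, 0.1601, 0.0021]
ee_rot: [[-0.997, 0.072, -0.003], [0.072, 0.997, -0.0], [0.003, -0.001, -1.0]]
contact_force: [0.2, 1.3, 0.0]
width: 0.5
grasp_force: 0.0
```

Call:
jog_arm(
  steps=[
    [[0,0,-0.2,0,0,0,0.45],[0,0,-0.2,0,0,0,0.45]],
  ],
)

```text
clock: 2.33
eef_pos: [0.477, 0.1597, 0.003]
ee_rot: [[-0.997, 0.073, 0.003], [0.073, 0.997, 0.001], [-0.003, 0.001, -1.0]]
contact_force: [-1.1, 0.7, 0.1]
width: 0.452
grasp_force: 0.0
```

```bash
python3 -c "
from h import *
st()"
```

```text
t 2.33 tcp [0.477  0.1597 0.003 ] toolx 175.81 z [ 0.003  0.001 -1.   ] F [-1.13  0.7   0.1 ] M [-0.009  0.005 -0.022] w 0.452 g 0.0 q6 -75.8
```

Call:
jog_arm(
  steps=[
    [[0,-0.2,-0.4,0,0,-0.008,0.45],[0,-0.2,-0.4,0,0,-0.008,0.2],[0,-0.2,-0.4,0,0,-0.008,0.2],[0,-0.2,-0.4,0,0,-0.008,0.1],[0,-0.2,-0.4,0,0,-0.008,0.0]],
  ],
)

```text
clock: 2.95
eef_pos: [0.4783, 0.1573, 0.0001]
ee_rot: [[-0.997, 0.082, 0.005], [0.082, 0.997, 0.0], [-0.004, 0.001, -1.0]]
contact_force: [-0.1, 0.2, 7.9]
width: 0.288
grasp_force: 62.7
```

```bash
python3 -c "
from h import *
st()"
```

```text
t 2.95 tcp [4.783e-01 1.573e-01 1.000e-04] toolx 175.29 z [ 0.005  0.    -1.   ] F [-0.08  0.17  7.85] M [-0.12   0.159 -0.028] w 0.288 g 62.7 q6 -75.5
```

Gripped (width 0.288, 63 N). I'll lift it and carry it over the stand so I can look at the post from above.

Call:
jog_arm(
  steps=[
    [[0,0,4,0,0,0,0],[0,0,9,0,0,0,0],[0,0,14,0,0,0,0],[2,-5,18,0,0,0.06,0],[5,-10,18.5,0,0,0.12,0]],
  ],
)

```text
clock: 3.58
eef_pos: [0.5278, 0.0566, 0.1868]
ee_rot: [[-0.999, -0.042, 0.007], [-0.042, 0.999, 0.0], [-0.007, -0.0, -1.0]]
contact_force: [1.1, -0.4, -1.7]
width: 0.286
grasp_force: 59.5
```

Call:
jog_arm(
  steps=[
    [[2,-5,0,0,0,0,0],[4,-10,0,0,0,0,0],[7,-15.5,0,0,0,0,0],[7,-15.5,0,0,0,0,0],[7,-15.5,0,0,0,0,0]],
  ],
)

```text
clock: 4.2
eef_pos: [0.5954, -0.098, 0.1818]
ee_rot: [[-0.999, -0.037, -0.001], [-0.037, 0.999, 0.001], [0.001, 0.001, -1.0]]
contact_force: [0.0, 0.5, -1.2]
width: 0.289
grasp_force: 59.6
```

```bash
python3 - <<'E'
from h import *
st();c=cap('wrist');P=cloud(c);hsv=cv2.cvtColor(c['pixels'],cv2.COLOR_BGR2HSV)
x,y,z=P[...,0],P[...,1],P[...,2]
R=(x>.44)&(x<.66)&(y>-.18)&(y<-.02)
f=R&(z>.004)&(z<.012)&(hsv[...,0]>85)&(hsv[...,0]<130)&(hsv[...,2]<130)
q=np.float32([ray(c,u,v,.008)[:2] for v,u in np.argwhere(f)]);print('foot',cv2.minAreaRect(q))
k=R&(z>.045)&(z<.066);print('collar',cv2.minEnclosingCircle(np.float32(P[k][:,:2])),np.percentile(P[k][:,2],[5,50,95]))
k=R&(z>.070)&(z<.085);print('post top',np.median(P[k],0),k.sum())
r=R&(z>.0135)&(z<.019);
r=r&(x<.545);Q=P[r][:,:2];
for s in (Q[:,1]>-.097,Q[:,1]<-.097): print('rib',np.median(Q[s],0),np.polyfit(Q[s][:,0],Q[s][:,1],1),len(Q[s]))
cv2.imwrite('pics/w2.png',c['pixels'])
E
```

```text
t 4.2 tcp [ 0.5954 -0.098   0.1818] toolx -177.86 z [-0.001  0.001 -1.   ] F [ 0.02  0.51 -1.15] M [ 0.001  0.105 -0.026] w 0.289 g 59.6 q6 -108.6
foot ((0.553769052028656, -0.0995563417673111), (0.11600121855735779, 0.07358422130346298), 2.2323596477508545)
collar ((0.5642591714859009, -0.09956275671720505), 0.020200533792376518) [0.05277313 0.05767747 0.05902739]
post top [ 0.56344743 -0.09958236  0.07658591] 202
rib [ 0.51803652 -0.07551808] [-0.07364458 -0.03719183] 311
rib [ 0.52001829 -0.1266145 ] [ 0.14536112 -0.20290731] 310
```

View pics/w2.png

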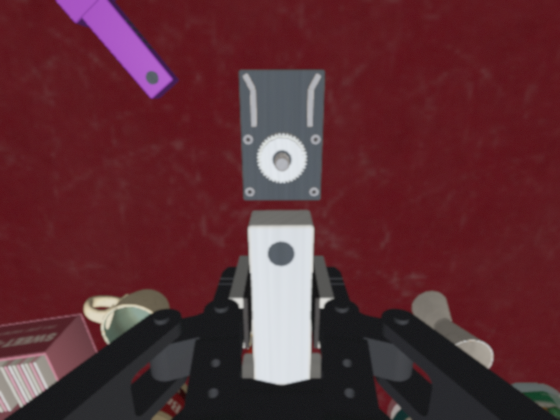

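```bash
python3 - <<'E'
from h import *
c=dict(np.load('wrist.npz'));P=cloud(c);hsv=cv2.cvtColor(c['pixels'],cv2.COLOR_BGR2HSV)
v,u=np.mgrid[:420,:560]
m=(u>235)&(u<325)&(v>215)&(v<375)&(hsv[...,2]>150)&(hsv[...,1]<60)
z=P[...,2];print(np.percentile(z[m],[5,50,95]))
zt=np.median(z[m]);m&=abs(z-zt)<.004
q=P[m];print('x min',np.percentile(q[:,0],[.5,2]))
for a in (.57,.575,.58,.585):
    s=abs(q[:,0]-a)<.002; print(a,q[s][:,1].min(),q[s][:,1].max(),(q[s][:,1].min()+q[s][:,1].max())/2)
E
```

```text
[0.20066231 0.20168878 0.20274123]
x min [0.56350131 0.56423438]
0.57 -0.11258024749498022 -0.086688144867077 -0.09963419618102862
0.575 -0.11207947525441656 -0.08637111385695828 -0.09922529455568742
0.58 -0.11205204794676085 -0.08668894071463845 -0.09937049433069965
0.585 -0.11160000178613101 -0.08580232274613143 -0.09870116226613122
```

The post is at about (0.5637, -0.0996), the stand's yaw is 2.2°, and the gauge is in line with it. Backing off to a point in front of the mouth, then down.

Call:
jog_arm(
  steps=[
    [[-6,-0.2,0,0,0,0,0],[-12,-0.4,0,0,0,0,0],[-18,-0.6,0,0,0,0,0],[-21.4,-0.8,-3,0,0,0,0],[-21.4,-0.8,-8,0,0,0,0]],
  ],
)

```text
clock: 4.88
eef_pos: [0.382, -0.1057, 0.1039]
ee_rot: [[-0.999, -0.039, 0.007], [-0.039, 0.999, -0.004], [-0.007, -0.004, -1.0]]
contact_force: [0.2, 0.0, -2.2]
width: 0.284
grasp_force: 59.8
```

Call:
jog_arm(
  steps=[
    [[0,0,-5,0,0,0,0],[0,0,-8,0,0,0,0],[0,0,-8.8,0,0,0,0],[0,0,-8.8,0,0,0,0],[0,0,-8.8,0,0,0,0]],
  ],
)

```text
clock: 5.5
eef_pos: [0.3833, -0.1063, 0.0163]
ee_rot: [[-0.999, -0.039, 0.003], [-0.039, 0.999, -0.002], [-0.003, -0.002, -1.0]]
contact_force: [-0.3, 0.1, -1.3]
width: 0.291
grasp_force: 59.7
```

```bash
python3 - <<'E'
from h import *
st()
c=cap('side');cv2.imwrite('pics/s2.png',cv2.resize(c['pixels'][140:290,230:430],None,fx=4,fy=4))
E
```

```text
t 5.5 tcp [ 0.3833 -0.1063  0.0163] toolx -177.78 z [ 0.003 -0.002 -1.   ] F [-0.32  0.08 -1.27] M [-0.025  0.077  0.011] w 0.291 g 59.7 q6 -118.5
```

View pics/s2.png

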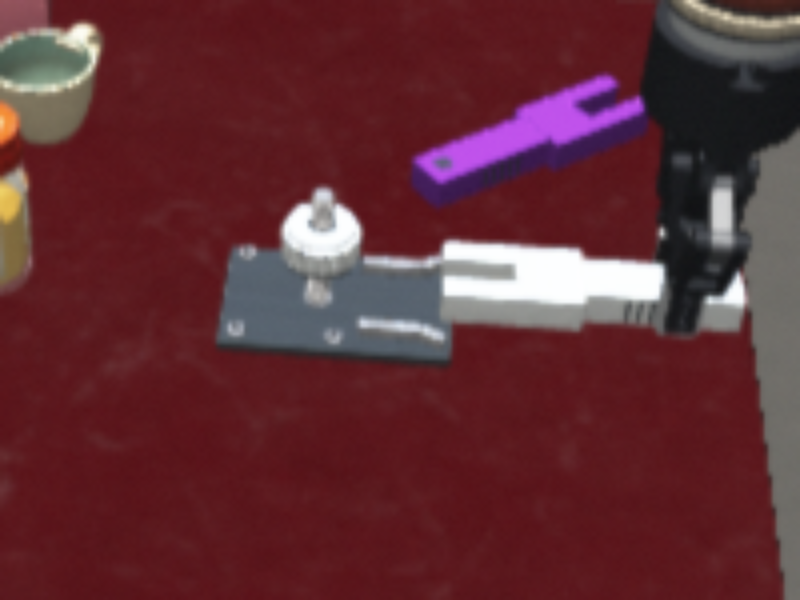

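The side view shows the gauge aligned with the channel, slot toward the post, about to enter the mouth. Lowering to just above the foot and advancing.

Call:
jog_arm(
  steps=[
    [[0,0,-0.5,0,0,0,0],[0.5,0.02,-0.5,0,0,0,0],[1.5,0.06,-0.5,0,0,0,0],[2.5,0.1,-0.5,0,0,0,0],[2.5,0.1,-0.5,0,0,0,0]],
  ],
)

```text
clock: 6.18
eef_pos: [0.408, -0.105, 0.0098]
ee_rot: [[-0.999, -0.039, 0.0], [-0.039, 0.999, -0.0], [-0.0, -0.0, -1.0]]
contact_force: [0.5, -0.3, -1.8]
width: 0.291
grasp_force: 59.7
```

```bash
python3 - <<'E'
from h import *
st();st()
E
```

```text
t 6.17 tcp [ 0.408  -0.105   0.0098] toolx -177.77 z [ 0. -0. -1.] F [ 0.53 -0.31 -1.78] M [ 0.027  0.045 -0.013] w 0.291 g 59.7 q6 -116.8
t 6.17 tcp [ 0.408  -0.105   0.0098] toolx -177.77 z [ 0. -0. -1.] F [ 0.53 -0.31 -1.78] M [ 0.027  0.045 -0.013] w 0.291 g 59.7 q6 -116.8
```

Call:
jog_arm(
  steps=[
    [[1.2,0.05,0,0,0,0,0],[2.4,0.1,0,0,0,0,0],[3.6,0.14,0,0,0,0,0],[4.8,0.19,0,0,0,0,0],[5.8,0.22,0,0,0,0,0]],
  ],
)

```text
clock: 6.8
eef_pos: [0.4658, -0.1027, 0.0095]
ee_rot: [[-0.999, -0.038, 0.0], [-0.038, 0.999, -0.0], [-0.0, -0.0, -1.0]]
contact_force: [-1.2, 0.9, -1.1]
width: 0.29
grasp_force: 59.7
```

Call:
jog_arm(
  steps=[
    [[0.3,0.01,0,0,0,0,0],[0.6,0.02,0,0,0,0,0],[0.8,0.03,0,0,0,0,0],[0.8,0.03,0,0,0,0,0]],
  ],
)

```text
clock: 7.3
eef_pos: [0.4728, -0.1024, 0.0095]
ee_rot: [[-0.999, -0.038, -0.0], [-0.038, 0.999, 0.0], [0.0, 0.0, -1.0]]
contact_force: [0.7, -0.1, -1.2]
width: 0.286
grasp_force: 59.7
```

```bash
python3 - <<'E'
from h import *
st()
E
```

```text
t 7.3 tcp [ 0.4728 -0.1024  0.0095] toolx -177.82 z [-0.  0. -1.] F [ 0.7  -0.11 -1.23] M [-0.026  0.095  0.055] w 0.286 g 59.7 q6 -113.2
```

Call:
jog_arm(
  steps=[
    [[0.15,0,0,0,0,0,0],[0.3,0.01,0,0,0,0,0],[0.3,0.01,0,0,0,0,0]],
  ],
)

```text
clock: 7.68
eef_pos: [0.476, -0.1023, 0.0096]
ee_rot: [[-0.999, -0.038, 0.0], [-0.038, 0.999, -0.0], [-0.0, -0.0, -1.0]]
contact_force: [0.1, -0.3, -0.9]
width: 0.29
grasp_force: 59.7
```

Call:
jog_arm(
  steps=[
    [[0.1,0,0,0,0,0,0],[0.15,0,0,0,0,0,0],[0.15,0,0,0,0,0,0]],
  ],
)

```text
clock: 8.05
eef_pos: [0.4773, -0.1023, 0.0094]
ee_rot: [[-0.999, -0.038, -0.0], [-0.038, 0.999, 0.0], [0.0, 0.0, -1.0]]
contact_force: [-0.4, -0.4, -1.8]
width: 0.288
grasp_force: 59.7
```

Call:
jog_arm(
  steps=[
    [[0.1,0,0,0,0,0,0],[0.15,0,0,0,0,0,0],[0.15,0,0,0,0,0,0]],
  ],
)

```text
clock: 8.43
eef_pos: [0.4774, -0.1022, 0.009]
ee_rot: [[-0.999, -0.038, -0.004], [-0.038, 0.999, 0.0], [0.004, 0.0, -1.0]]
contact_force: [-6.3, -0.7, 1.8]
width: 0.291
grasp_force: 60.1
```

Call:
jog_arm(
  steps=[
    [[0.1,0,0,0,0,0,0],[0.1,0,0,0,0,0,0]],
  ],
)

```text
clock: 8.68
eef_pos: [0.4774, -0.1021, 0.0087]
ee_rot: [[-0.999, -0.038, -0.006], [-0.038, 0.999, 0.0], [0.006, 0.001, -1.0]]
contact_force: [-8.6, -1.6, 2.5]
width: 0.289
grasp_force: 60.3
```

The gauge is home against the post. I'll ease off, lower it onto the foot and let go.

Call:
jog_arm(
  steps=[
    [[-0.15,0,0,0,0,0,0],[-0.15,0,-0.1,0,0,0,0],[-0.15,0,-0.15,0,0,0,0]],
  ],
)

```text
clock: 9.05
eef_pos: [0.4774, -0.1022, 0.0081]
ee_rot: [[-0.999, -0.038, -0.003], [-0.038, 0.999, 0.0], [0.003, 0.001, -1.0]]
contact_force: [-9.1, 1.1, 7.4]
width: 0.291
grasp_force: 60.8
```

Call:
jog_arm(
  steps=[
    [[0,0,0,0,0,0,0.36],[0,0,0,0,0,0,0.45],[0,0,0,0,0,0,0.5],[0,0,0,0,0,0,0.5],[0,0,0,0,0,0,0.5]],
  ],
)

```text
clock: 9.68
eef_pos: [0.4785, -0.1023, 0.0081]
ee_rot: [[-0.999, -0.038, 0.0], [-0.038, 0.999, -0.0], [-0.0, -0.0, -1.0]]
contact_force: [-0.3, -0.6, 0.2]
width: 0.498
grasp_force: 0.0
```

```bash
python3 - <<'E'
from h import *
st();c=cap('side')
cv2.imwrite('pics/s3.png',cv2.resize(c['pixels'][150:270,260:420],None,fx=4,fy=4))
E
```

```text
t 9.68 tcp [ 0.4785 -0.1023  0.0081] toolx -177.81 z [ 0. -0. -1.] F [-0.34 -0.59  0.17] M [ 0.043 -0.006 -0.041] w 0.498 g 0.0 q6 -113.0
```

View pics/s3.png

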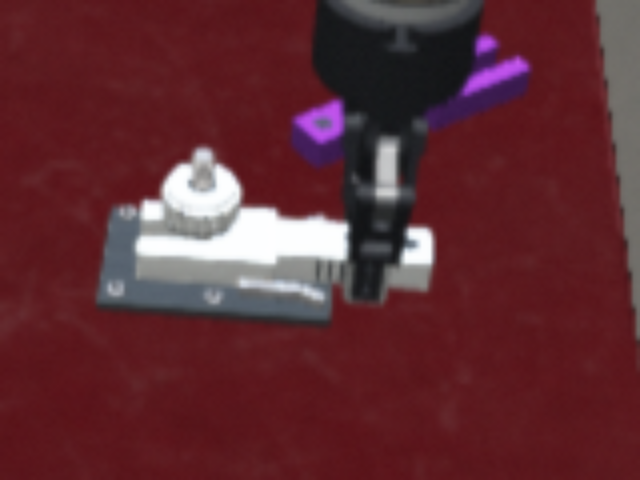

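The gauge sits flat under the collar with its slot on the post, and the fingers are off it. Moving over the collar.

Call:
jog_arm(
  steps=[
    [[0,0,3,0,0,0,0.5],[0,0,8,0,0,0,0.8],[0,0,10,0,0,0,0.85],[4,0.2,10,0,0,0,0.85],[8.5,0.33,10,0,0,0,0.85]],
  ],
)

```text
clock: 10.35
eef_pos: [0.5646, -0.099, 0.1089]
ee_rot: [[-0.999, -0.038, 0.002], [-0.038, 0.999, -0.001], [-0.002, -0.001, -1.0]]
contact_force: [-0.3, 0.2, 0.0]
width: 0.85
grasp_force: 0.0
```

Call:
jog_arm(
  steps=[
    [[0,0,0,0,0,0,0.85],[0,0,0,0,0,0,0.85]],
  ],
)

```text
clock: 10.6
eef_pos: [0.5626, -0.0988, 0.1074]
ee_rot: [[-0.999, -0.038, -0.002], [-0.038, 0.999, 0.0], [0.002, 0.0, -1.0]]
contact_force: [-0.5, 0.7, -0.7]
width: 0.851
grasp_force: 0.0
```

```bash
python3 - <<'E'
from h import *
st()
E
```

```text
t 10.6 tcp [ 0.5626 -0.0988  0.1074] toolx -177.8 z [-0.002  0.    -1.   ] F [-0.51  0.71 -0.72] M [-0.021  0.     0.025] w 0.851 g 0.0 q6 -109.6
```

Call:
jog_arm(
  steps=[
    [[0.1,0,-4,0,0,0,0.85],[0.1,0,-6.6,0,0,0,0.8],[0.1,0,-6.6,0,0,0,0.65],[0.1,0,-6.6,0,0,0,0.55],[0.1,0,-6.6,0,0,0,0.52]],
  ],
)

```text
clock: 11.22
eef_pos: [0.5655, -0.0994, 0.044]
ee_rot: [[-0.999, -0.038, 0.003], [-0.038, 0.999, -0.001], [-0.003, -0.001, -1.0]]
contact_force: [0.7, 0.1, 0.3]
width: 0.52
grasp_force: 0.0
```

Call:
jog_arm(
  steps=[
    [[0,0,0,0,0,0,0.48],[0,0,0,0,0,0,0.45],[0,0,0,0,0,0,0.42],[0,0,0,0,0,0,0.4]],
  ],
)

```text
clock: 11.72
eef_pos: [0.5653, -0.0986, 0.0439]
ee_rot: [[-0.999, -0.038, 0.002], [-0.038, 0.999, 0.001], [-0.002, 0.001, -1.0]]
contact_force: [-1.7, 3.5, 5.9]
width: 0.443
grasp_force: 59.3
```

```bash
python3 - <<'E'
from h import *
st()
E
```

```text
t 11.72 tcp [ 0.5653 -0.0986  0.0439] toolx -177.81 z [ 0.002  0.001 -1.   ] F [-1.65  3.54  5.87] M [ 0.505  0.379 -0.012] w 0.443 g 59.3 q6 -109.6
```

Call:
jog_arm(
  steps=[
    [[0,0,-0.08,0,0,-0.17,0.4],[0,0,-0.16,0,0,-0.34,0.4],[0,0,-0.24,0,0,-0.5,0.4],[0,0,-0.32,0,0,-0.67,0.4],[0,0,-0.38,0,0,-0.8,0.4]],
  ],
)

```text
clock: 12.35
eef_pos: [0.565, -0.0994, 0.04]
ee_rot: [[-0.721, 0.693, 0.001], [0.693, 0.721, -0.001], [-0.001, -0.0, -1.0]]
contact_force: [-4.2, 0.8, 5.5]
width: 0.441
grasp_force: 59.5
```

```bash
python3 - <<'E'
from h import *
st()
E
```

```text
t 12.35 tcp [ 0.565  -0.0994  0.04  ] toolx 136.11 z [ 0.001 -0.001 -1.   ] F [-4.24  0.83  5.47] M [0.07  0.533 0.036] w 0.441 g 59.5 q6 -63.5
```

Call:
jog_arm(
  steps=[
    [[0,0,-0.072,0,0,-0.15,0.4],[0,0,-0.144,0,0,-0.3,0.4],[0,0,-0.22,0,0,-0.45,0.4],[0,0,-0.22,0,0,-0.45,0.4]],
  ],
)

```text
clock: 12.85
eef_pos: [0.5646, -0.0996, 0.0378]
ee_rot: [[-0.351, 0.937, -0.0], [0.937, 0.351, -0.001], [-0.001, -0.001, -1.0]]
contact_force: [-5.2, 0.0, 7.5]
width: 0.443
grasp_force: 59.5
```

```bash
python3 - <<'E'
from h import *
st();c=cap('side');P=cloud(c);x,y,z=P[...,0],P[...,1],P[...,2]
st()
E
```

```text
t 12.85 tcp [ 0.5646 -0.0996  0.0378] toolx 110.53 z [-0.    -0.001 -1.   ] F [-5.19  0.02  7.54] M [-0.073  0.849 -0.137] w 0.443 g 59.5 q6 -37.9
t 12.9 tcp [ 0.5647 -0.0996  0.0378] toolx 110.56 z [-0.    -0.001 -1.   ] F [-4.42 -0.37  7.34] M [-0.064  0.802 -0.113] w 0.441 g 59.5 q6 -37.9
```

Call:
jog_arm(
  steps=[
    [[0,0,-0.024,0,0,-0.05,0.4],[0,0,-0.048,0,0,-0.1,0.4],[0,0,-0.072,0,0,-0.15,0.4]],
  ],
)

```text
clock: 13.28
eef_pos: [0.5645, -0.0996, 0.0371]
ee_rot: [[-0.206, 0.978, -0.001], [0.978, 0.206, -0.001], [-0.001, -0.001, -1.0]]
contact_force: [-6.0, -0.4, 8.3]
width: 0.439
grasp_force: 59.5
```

```bash
python3 -c "
from h import *
st()"
```

```text
t 13.28 tcp [ 0.5645 -0.0996  0.0371] toolx 101.9 z [-0.001 -0.001 -1.   ] F [-5.97 -0.43  8.29] M [-0.07   0.94   0.043] w 0.439 g 59.5 q6 -29.3
```

Call:
jog_arm(
  steps=[
    [[0,0,-0.024,0,0,-0.05,0.4],[0,0,-0.048,0,0,-0.1,0.4]],
  ],
)

```text
clock: 13.52
eef_pos: [0.5644, -0.0996, 0.0366]
ee_rot: [[-0.108, 0.994, -0.001], [0.994, 0.108, -0.001], [-0.001, -0.001, -1.0]]
contact_force: [-5.5, -0.5, 8.8]
width: 0.437
grasp_force: 59.5
```

```bash
python3 -c "
from h import *
st()"
```

```text
t 13.53 tcp [ 0.5644 -0.0996  0.0366] toolx 96.18 z [-0.001 -0.001 -1.   ] F [-5.47 -0.49  8.82] M [-0.129  0.945 -0.029] w 0.437 g 59.5 q6 -23.5
```

About 7.2 mm has been run down. I'll regrip to relieve the side strain before feeling for the nip.

Call:
jog_arm(
  steps=[
    [[0,0,0,0,0,0,0.5],[0,0,0,0,0,0,0.6],[-0.05,0,0,0,0,0,0.6],[-0.05,0,0,0,0,0,0.6]],
  ],
)

```text
clock: 14.02
eef_pos: [0.5638, -0.0989, 0.0346]
ee_rot: [[-0.109, 0.994, -0.0], [0.994, 0.109, 0.0], [0.0, -0.0, -1.0]]
contact_force: [0.3, -0.2, -0.1]
width: 0.599
grasp_force: 0.0
```

```bash
python3 -c "
from h import *
st()
c=cap('side');P=cloud(c);x,y,z=P[...,0],P[...,1],P[...,2]
k=(abs(x-.5637)<.02)&(abs(y+.098)<.022)&(z>.042)&(z<.062);print(k.sum(),np.histogram(z[k],np.arange(.042,.063,.002)))"
```

```text
t 14.03 tcp [ 0.5638 -0.0989  0.0346] toolx 96.25 z [-0.  0. -1.] F [ 0.35 -0.15 -0.06] M [0.022 0.014 0.055] w 0.599 g 0.0 q6 -23.7
225 (array([16, 14, 28, 30, 64, 54,  5,  6,  5,  3]), array([0.042, 0.044, 0.046, 0.048, 0.05 , 0.052, 0.054, 0.056, 0.058,
       0.06 , 0.062]))
```

Call:
jog_arm(
  steps=[
    [[0,0,0,0,0,0,0.5],[0,0,0,0,0,0,0.46],[0,0,0,0,0,0,0.4],[0,0,0,0,0,0,0.4]],
  ],
)

```text
clock: 14.58
eef_pos: [0.5642, -0.099, 0.0352]
ee_rot: [[-0.109, 0.994, 0.001], [0.994, 0.109, 0.0], [-0.0, 0.001, -1.0]]
contact_force: [0.1, 0.4, 2.6]
width: 0.44
grasp_force: 59.9
```

```bash
python3 -c "
from h import *
st()"
```

```text
t 14.57 tcp [ 0.5642 -0.099   0.0352] toolx 96.25 z [ 0.001  0.    -1.   ] F [0.08 0.42 2.64] M [0.174 0.058 0.016] w 0.44 g 59.9 q6 -23.6
```

Call:
jog_arm(
  steps=[
    [[0,0,-0.014,0,0,-0.03,0.4],[0,0,-0.028,0,0,-0.06,0.4],[0,0,-0.028,0,0,-0.06,0.4]],
  ],
)

```text
clock: 14.95
eef_pos: [0.5642, -0.099, 0.0349]
ee_rot: [[-0.048, 0.999, 0.001], [0.999, 0.048, 0.0], [0.0, 0.001, -1.0]]
contact_force: [0.3, 1.9, 3.6]
width: 0.443
grasp_force: 59.9
```

```bash
cat > m.py <<'E'
from h import *
# average several readings (camera call advances 0.05 s)
s=[]
for i in range(3):
    r=arm.read_state();s.append(np.r_[r['contact_force'],r['wrist_torque']]);arm.capture('wrist')
st();print('avg',np.mean(s,0).round(3))
E
python3 m.py
```

```text
t 15.1 tcp [ 0.5642 -0.099   0.0349] toolx 92.8 z [ 0.001  0.    -1.   ] F [0.24 1.65 5.12] M [ 0.273  0.013 -0.09 ] w 0.441 g 60.0 q6 -20.2
avg [ 0.161  1.791  4.144  0.228  0.026 -0.087]
```

Call:
jog_arm(
  steps=[
    [[0,0,-0.014,0,0,-0.03,0.4],[0,0,-0.028,0,0,-0.06,0.4],[0,0,-0.028,0,0,-0.06,0.4]],
  ],
)

```text
clock: 15.48
eef_pos: [0.5642, -0.099, 0.0346]
ee_rot: [[0.012, 1.0, 0.001], [1.0, -0.012, -0.0], [-0.0, 0.001, -1.0]]
contact_force: [-0.1, 1.5, 4.3]
width: 0.443
grasp_force: 60.0
```

```bash
python3 m.py
```

```text
t 15.62 tcp [ 0.5642 -0.099   0.0346] toolx 89.32 z [ 0.001  0.    -1.   ] F [-0.08  1.28  4.96] M [ 0.237  0.031 -0.072] w 0.437 g 60.0 q6 -16.7
avg [-0.243  1.732  5.056  0.257  0.021 -0.103]
```

Call:
jog_arm(
  steps=[
    [[0,0,-0.014,0,0,-0.03,0.4],[0,0,-0.028,0,0,-0.06,0.4],[0,0,-0.028,0,0,-0.06,0.4]],
  ],
)

```text
clock: 16.0
eef_pos: [0.5641, -0.099, 0.0343]
ee_rot: [[0.072, 0.997, 0.0], [0.997, -0.072, 0.0], [0.0, 0.0, -1.0]]
contact_force: [-0.1, 1.6, 6.0]
width: 0.442
grasp_force: 60.0
```

```bash
python3 m.py
```

```text
t 16.15 tcp [ 0.5641 -0.099   0.0344] toolx 85.89 z [ 0.  0. -1.] F [-0.79  2.5   6.27] M [ 0.315  0.114 -0.032] w 0.443 g 60.0 q6 -13.3
avg [-0.501  1.496  5.633  0.273  0.09  -0.101]
```

Call:
jog_arm(
  steps=[
    [[0,0,-0.014,0,0,-0.03,0.4],[0,0,-0.028,0,0,-0.06,0.4],[0,0,-0.028,0,0,-0.06,0.4]],
  ],
)

```text
clock: 16.52
eef_pos: [0.5641, -0.099, 0.0342]
ee_rot: [[0.131, 0.991, 0.0], [0.991, -0.131, -0.0], [0.0, 0.0, -1.0]]
contact_force: [-0.0, 2.2, 6.4]
width: 0.442
grasp_force: 60.2
```

```bash
python3 m.py
```

```text
t 16.68 tcp [ 0.5642 -0.099   0.0342] toolx 82.47 z [ 0. -0. -1.] F [-1.17  1.37  5.79] M [ 0.318  0.161 -0.02 ] w 0.442 g 60.2 q6 -9.9
avg [-0.578  2.322  6.621  0.312  0.174 -0.036]
```

Call:
jog_arm(
  steps=[
    [[0,0,-0.01,0,0,-0.02,0.4],[0,0,-0.01,0,0,-0.02,0.4]],
  ],
)

```text
clock: 16.92
eef_pos: [0.5642, -0.099, 0.0342]
ee_rot: [[0.151, 0.989, 0.0], [0.989, -0.151, -0.0], [-0.0, 0.0, -1.0]]
contact_force: [-0.6, 1.6, 7.2]
width: 0.442
grasp_force: 60.2
```

```bash
sed -i 's/range(3)/range(6)/' m.py; python3 m.py
```

```text
t 17.23 tcp [ 0.5641 -0.099   0.0342] toolx 81.33 z [ 0. -0. -1.] F [-1.52  1.95  6.47] M [0.3   0.205 0.029] w 0.439 g 60.2 q6 -8.7
avg [-0.665  1.78   6.726  0.332  0.188  0.047]
```

The moment has risen from about -0.10 (steady baseline) to +0.05 N m, so the nip is roughly 10-14 N. That's inside the good range, so I'm letting go.

Call:
jog_arm(
  steps=[
    [[0,0,0,0,0,0,0.47],[0,0,0,0,0,0,0.55],[0,0,0,0,0,0,0.7],[0,0,0,0,0,0,0.8],[0,0,0,0,0,0,0.8]],
  ],
)

```text
clock: 17.85
eef_pos: [0.5637, -0.099, 0.0334]
ee_rot: [[0.15, 0.989, -0.0], [0.989, -0.15, 0.0], [-0.0, -0.0, -1.0]]
contact_force: [-0.6, 0.5, 0.6]
width: 0.798
grasp_force: 0.0
```

```bash
python3 m.py
```

```text
t 18.15 tcp [ 0.5639 -0.099   0.0336] toolx 81.35 z [ 0. -0. -1.] F [ 0.26  0.01 -0.17] M [-0.033 -0.044  0.041] w 0.796 g 0.0 q6 -8.7
avg [ 0.064 -0.17   0.152  0.003  0.01   0.018]
```

Before drawing the gauge out, I'll go back to the handle. A small pull there will show whether it is really nipped.

Call:
jog_arm(
  steps=[
    [[0,0,3,0,0,0,0.8],[0,0,7,0,0,0,0.8],[0,0,8,0,0,0.18,0.8],[-2,-0.1,8,0,0,0.36,0.8],[-4,-0.15,8,0,0,0.54,0.8]],
  ],
)

```text
clock: 18.77
eef_pos: [0.5236, -0.1005, 0.114]
ee_rot: [[-0.385, 0.923, 0.001], [0.923, 0.385, -0.0], [-0.0, 0.0, -1.0]]
contact_force: [0.7, 0.2, 0.1]
width: 0.803
grasp_force: 0.0
```

Call:
jog_arm(
  steps=[
    [[-1,-0.04,0,0,0,0.18,0.7],[-2,-0.08,0,0,0,0.36,0.6],[-3,-0.12,0,0,0,0.54,0.55],[-4.6,-0.16,0,0,0,0.72,0.5],[-4.6,-0.16,0,0,0,0.9,0.5]],
  ],
)

```text
clock: 19.4
eef_pos: [0.477, -0.102, 0.1134]
ee_rot: [[-0.962, 0.273, -0.0], [0.273, 0.962, 0.0], [0.0, -0.0, -1.0]]
contact_force: [0.1, 0.1, -0.4]
width: 0.503
grasp_force: 0.0
```

Call:
jog_arm(
  steps=[
    [[0,0,0,0,0,0.18,0.5],[0,0,0,0,0,0.32,0.5],[0,0,0,0,0,0.32,0.5]],
  ],
)

```text
clock: 19.77
eef_pos: [0.4778, -0.1021, 0.1136]
ee_rot: [[-0.999, -0.037, 0.0], [-0.037, 0.999, -0.0], [-0.0, -0.0, -1.0]]
contact_force: [-0.2, -0.3, -0.7]
width: 0.499
grasp_force: 0.0
```

```bash
python3 -c "
from h import *
st()"
```

```text
t 19.77 tcp [ 0.4778 -0.1021  0.1136] toolx -177.9 z [ 0. -0. -1.] F [-0.24 -0.3  -0.69] M [-0.001 -0.03  -0.056] w 0.499 g 0.0 q6 -112.9
```

Call:
jog_arm(
  steps=[
    [[0,0,-5,0,0,0,0.5],[0,0,-9,0,0,0,0.5],[0,0,-10.4,0,0,0,0.5],[0,0,-10.4,0,0,0,0.5],[0,0,-10.4,0,0,0,0.35]],
  ],
)

```text
clock: 20.4
eef_pos: [0.4795, -0.1027, 0.0115]
ee_rot: [[-0.999, -0.038, 0.003], [-0.038, 0.999, -0.001], [-0.003, -0.001, -1.0]]
contact_force: [0.1, -0.7, -0.3]
width: 0.352
grasp_force: 0.0
```

Call:
jog_arm(
  steps=[
    [[0,0,0,0,0,0,0.3],[0,0,0,0,0,0,0.25],[0,0,0,0,0,0,0.2],[0,0,0,0,0,0,0.1]],
  ],
)

```text
clock: 20.9
eef_pos: [0.4795, -0.1025, 0.0119]
ee_rot: [[-0.999, -0.039, 0.003], [-0.039, 0.999, -0.001], [-0.003, -0.001, -1.0]]
contact_force: [-1.1, 1.7, 6.1]
width: 0.288
grasp_force: 59.7
```

```bash
python3 m.py
```

```text
t 21.2 tcp [ 0.4795 -0.1025  0.0119] toolx -177.78 z [ 0.003 -0.001 -1.   ] F [-1.87  1.39  5.69] M [0.265 0.241 0.231] w 0.285 g 59.7 q6 -113.0
avg [-1.512  1.116  6.204  0.248  0.202  0.26 ]
```

Call:
jog_arm(
  steps=[
    [[-0.05,0,0,0,0,0,0.1],[-0.1,0,0,0,0,0,0.1],[-0.1,0,0,0,0,0,0.1]],
  ],
)

```text
clock: 21.58
eef_pos: [0.4795, -0.1025, 0.0119]
ee_rot: [[-0.999, -0.038, 0.006], [-0.038, 0.999, -0.001], [-0.006, -0.001, -1.0]]
contact_force: [3.1, 2.7, 6.0]
width: 0.287
grasp_force: 59.7
```

```bash
python3 m.py
```

```text
t 21.88 tcp [ 0.4795 -0.1025  0.0119] toolx -177.8 z [ 0.006 -0.001 -1.   ] F [3.21 2.76 6.98] M [ 0.435 -0.455  0.253] w 0.292 g 59.8 q6 -113.0
avg [ 3.311  2.602  7.019  0.454 -0.438  0.303]
```

Call:
jog_arm(
  steps=[
    [[-0.1,0,0.1,0,0,0,0.1],[-0.1,0,0.15,0,0,0,0.1],[-0.1,0,0.15,0,0,0,0.1]],
  ],
)

```text
clock: 22.25
eef_pos: [0.4781, -0.1024, 0.012]
ee_rot: [[-0.999, -0.037, 0.006], [-0.037, 0.999, -0.001], [-0.006, -0.001, -1.0]]
contact_force: [6.8, 0.5, -3.3]
width: 0.288
grasp_force: 59.0
```

```bash
python3 m.py
```

```text
t 22.55 tcp [ 0.4781 -0.1024  0.012 ] toolx -177.86 z [ 0.006 -0.001 -1.   ] F [ 7.14  1.62 -3.1 ] M [ 0.198 -1.094  0.026] w 0.285 g 59.0 q6 -113.0
avg [ 6.769  0.734 -2.498  0.179 -1.076  0.044]
```

The pull takes about 7 N to slip, so it was definitely nipped. Drawing it straight out.

Call:
jog_arm(
  steps=[
    [[-1,-0.04,0,0,0,0,0.1],[-2,-0.08,0,0,0,0,0.1],[-3,-0.12,0,0,0,0,0.1],[-4.2,-0.16,0,0,0,0,0.1],[-5.5,-0.21,0,0,0,0,0.1]],
  ],
)

```text
clock: 23.18
eef_pos: [0.4211, -0.1045, 0.0116]
ee_rot: [[-0.999, -0.038, 0.002], [-0.038, 0.999, -0.001], [-0.001, -0.001, -1.0]]
contact_force: [1.8, -1.1, 2.0]
width: 0.288
grasp_force: 59.8
```

Call:
jog_arm(
  steps=[
    [[-1.5,-0.06,0.1,0,0,0,0.1],[-3,-0.12,0.2,0,0,0,0.1],[-4.5,-0.17,0.3,0,0,0,0.1],[-4.8,-0.18,3,0,0,0,0.1],[-4.8,-0.18,6,0,0,0,0.1]],
  ],
)

```text
clock: 23.8
eef_pos: [0.3705, -0.1054, 0.07]
ee_rot: [[-0.999, -0.037, -0.004], [-0.037, 0.999, 0.001], [0.004, 0.002, -1.0]]
contact_force: [0.1, -0.1, -2.3]
width: 0.29
grasp_force: 59.3
```

Call:
jog_arm(
  steps=[
    [[0,6,1,0,0,0,0.1],[2,12,1,0,0,0,0.1],[5,18,1,0,0,0,0.1],[8,23,0,0,0,0,0.1],[8,23,-3,0,0,0,0.1]],
  ],
)

```text
clock: 24.42
eef_pos: [0.4551, 0.127, 0.0422]
ee_rot: [[-0.999, -0.043, 0.004], [-0.043, 0.999, 0.0], [-0.004, 0.0, -1.0]]
contact_force: [0.1, 0.0, -2.4]
width: 0.285
grasp_force: 59.8
```

```bash
python3 m.py
```

```text
t 24.73 tcp [0.453  0.1233 0.0418] toolx -177.88 z [ 0.001 -0.    -1.   ] F [ 0.73  0.09 -1.06] M [0.045 0.084 0.016] w 0.288 g 59.7 q6 -86.0
avg [-0.73  -0.286 -1.814 -0.023  0.104 -0.007]
```

Call:
jog_arm(
  steps=[
    [[0,0,-2,0,0,0,0.1],[0,0,-3.5,0,0,0,0.1],[0,0,-3.8,0,0,0,0.1],[0,0,-3.9,0,0,0,0.1]],
  ],
)

```text
clock: 25.22
eef_pos: [0.4531, 0.1235, 0.0039]
ee_rot: [[-0.999, -0.038, -0.001], [-0.038, 0.999, -0.001], [0.001, -0.001, -1.0]]
contact_force: [-8.6, -1.9, 15.1]
width: 0.287
grasp_force: 61.8
```

```bash
python3 -c "
from h import *
st()"
```

```text
t 25.23 tcp [0.4531 0.1235 0.0039] toolx -177.84 z [-0.001 -0.001 -1.   ] F [-8.55 -1.88 15.09] M [-0.326  1.302 -0.118] w 0.287 g 61.8 q6 -86.0
```

Touching the counter. I'll ease up slightly, release and go up.

Call:
jog_arm(
  steps=[
    [[0,0,0.15,0,0,0,0.2],[0,0,0.15,0,0,0,0.4],[0,0,0.15,0,0,0,0.5],[0,0,0.15,0,0,0,0.5],[0,0,3,0,0,0,0.6]],
  ],
)

```text
clock: 25.85
eef_pos: [0.4505, 0.1237, 0.03]
ee_rot: [[-0.999, -0.038, -0.006], [-0.038, 0.999, -0.001], [0.006, -0.0, -1.0]]
contact_force: [0.5, -0.1, -0.1]
width: 0.6
grasp_force: 0.0
```

Call:
jog_arm(
  steps=[
    [[0,0,5,0,0,0,0.6],[-1,6,12,0,0,0,0.6],[-2,12,15,0,0,0,0.6],[-2,12,15,0,0,0,0.6]],
  ],
)

```text
clock: 26.35
eef_pos: [0.4334, 0.2462, 0.185]
ee_rot: [[-0.999, -0.04, 0.004], [-0.04, 0.999, 0.002], [-0.004, 0.002, -1.0]]
contact_force: [0.8, -0.4, 0.0]
width: 0.597
grasp_force: 0.0
```

```bash
python3 - <<'E'
from h import *
st();c=cap('side');P=cloud(c);hsv=cv2.cvtColor(c['pixels'],cv2.COLOR_BGR2HSV)
x,y,z=P[...,0],P[...,1],P[...,2]
m=(x>.38)&(x<.66)&(y>.05)&(y<.25)&(z>.012)&(z<.035)&(hsv[...,1]<60)
r=axis(P,m);print(r[0],r[1],np.percentile(z[m],[10,50,90]))
k=(abs(x-.5637)<.02)&(abs(y+.098)<.022)&(z>.03)&(z<.066);print(np.histogram(z[k],np.arange(.03,.066,.003)))
cv2.imwrite('pics/s9.png',c['pixels'])
E
```

```text
t 26.35 tcp [0.4334 0.2462 0.185 ] toolx -177.73 z [ 0.004  0.002 -1.   ] F [ 0.77 -0.39  0.03] M [-0.028  0.029  0.026] w 0.597 g 0.0 q6 -71.2
[0.4950365  0.12677372] [0.99872714 0.05043908] [0.01608468 0.02067346 0.02220205]
(array([10, 20, 21, 20, 28, 44, 90, 43,  6,  6,  5,  5]), array([0.03 , 0.033, 0.036, 0.039, 0.042, 0.045, 0.048, 0.051, 0.054,
       0.057, 0.06 , 0.063, 0.066]))
```

View pics/s9.png

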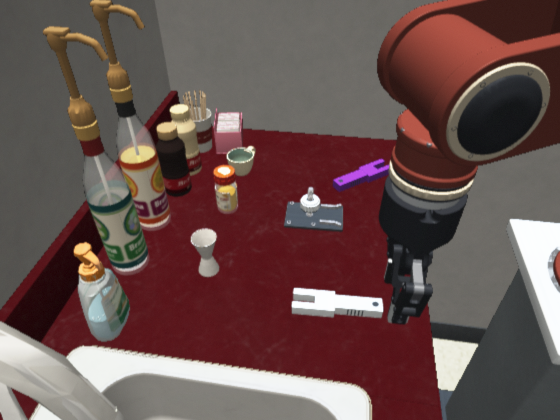

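The gauge lies flat on the counter at (337,304), clear of the stand at (315,213). The collar is down, and the jigger, jar and mug look unmoved.

```bash
python3 -c "
from rig import arm
print(arm.finish_job())"
```

```text
the job is handed in; nothing more can be done
None
```

I ran the collar down until it nipped the gauge (an estimated 10–14 N), then drew the gauge straight out and laid it flat on the counter clear of the stand; the job was handed in at about 26 s, but no verdict was returned.

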